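# Post a spent battery pack through the flap of the battery return box

### The arm

A 7-joint arm with a two-finger parallel gripper is mounted at the origin on the work surface. World frame = base frame: x ahead of the robot, y to its left, z up, the work surface at z = 0. Lengths are in m, angles in rad, forces in N, time in s.
With the tool pointing down it reaches from about 0.425 to 0.925 m from the base axis. Payload 6.8 kg.
Tool frame: the origin (TCP) lies between the finger pads; the fingertips stand 25 mm ahead of it and the grasp point (between the pads) lies 6 mm ahead of it (arm.nose_length is the distance from the TCP to the fingertips, in m); z points along the fingers, y is the line along which they close (so a half turn about z gives the same grasp; the last joint's range is limited). The gripper opens to 85 mm and grips with 20 to 120 N. Pads are 22 mm wide; open, the fingers measure 114 mm over their backs; the gripper's body (76 mm by 85 mm) begins 54 mm behind the grasp point. The pads swing forward as they close: fully open they stand 13 mm farther back than shut.
Start: joints at [-1.265, 0.477, 0.022, 1.555, -0.011, 1.109, -0.083], TCP at [0.271, 0.618, 0.225] pointing down, gripper open.
Joint ranges: [-2.96, 2.96], [-0.34, 2.1], [-1.41, 1.46], [0.24, 2.44], [-1.37, 4.51], [0.17, 1.92], [-2.96, 2.96]. Speed limits (rad/s): [2.39, 2.39, 3.14, 3.14, 3.14, 3.14, 3.14].

### API

Orientations are given as a rotation vector (axis times angle).
In Python, from station import arm gives the robot as it stands.
- The arm moves only by the tool send_rows, never from a script. Its argument "rows" is a list of rows, each an object with "dp": the shift along the tool's x, y, z in cm, a list of three; "turn": the turn, a rotation vector about the tool's x, y, z in degrees, a list of three. In form: [{"dp": [tx, ty, tz], "turn": [ax, ay, az]}, ...]. A call has 1 to 12 rows; each row shifts and turns the commanded pose from where the row before left it, along the tool's axes as they then stand; what a row does not reach is not made up. A row lasts 1/8 s, in which the tool goes at most 62.5 mm and 10.7 degrees, less where a joint would pass 70% of its speed; a pose out of reach is approached as far as the arm can. A call is refused whole if a number of a shift passes 6.25 or a number of a turn 10.7, either way. A call with a gripper value outside its range is refused whole. "claw" is the gripper command: -1 is shut, 1 is fully open, values between are in proportion, set as the call begins (left out, the last holds). The fingers move at their own pace and stop on an object; the grip force is fixed at half the most. Time passes only in rows, so rows that do not move let the fingers close. It gives the time, the measured TCP pose, the force, the opening and the grip force at its end, in the units of the state.
- arm.read_state(): the state, without advancing time (a new reading comes with each control period).
- arm.grab_frame(name): name is "scene" or "side" or "wrist"; returns the picture (400x640x3 uint8, red, green, blue); there is no depth.
- arm.camera_info(name): a dict with "camera_matrix" (3x3 intrinsics, pixels), "k1" (the pictures are not rectified: a ray, as slopes to the right and down, at radius r is drawn at 1 + k1 r^2 times it, then the intrinsics apply), "camera_from_world" (4x4, takes a point from world to camera coordinates). Camera axes: x right, y down, z forward; pixel columns grow to the right and rows downward; lengths in m; the calibration is good to about 2 mm. A picture is of the moment at which its call begins: read the wrist's pose just before it. camera_info takes no time and is no camera call; for the wrist camera it gives the pose at the moment of the call.
- arm.hand_in(): hands the job in; it is judged then, once.
The state is a dict: "t": time; "joint_positions": joint angles; "qd": joint speeds; "joint_efforts": joint torques, N m; "tool_pos": TCP position; "tcp_rot": TCP orientation; "contact_force": force on the tool from outside, world axes, zero at the start; "torque": the same for the moment, N m; "opening": finger opening in m; "grasp_force": force on a finger pad.
Only numpy, scipy, OpenCV 4.12 (cv2) and the standard library are available. Lean on these libraries where they do the work, as an engineer would, in place of code of your own. Each camera call takes 0.05 s, during which the arm holds its last target. There are 200 camera calls.

### The job

Slide the guard bar fully aside from the mouth of the battery return box, push the long battery pack through the sprung flap until it is wholly inside and the flap has snapped shut behind it, then slide the guard bar fully back across the mouth. Leave the square pack and the small tin standing on the loading deck where they are.

Things in the scene. Friction and masses are not known exactly. Their poses are not given: they have to be found in the camera images.
- retbox: fixed steel box with a loading deck on the robot's side. Origin on the bench under the middle of the sill (deck's far edge, at the mouth); x into the box, z up, y along the sill. Deck: top 45 mm up, x -200 to 0, y +-180 mm. Box: x 0 to 260, y +-130, 130 mm high, clear top; front leans away 45 deg (x = height over deck), so a finger can go 30 mm past the sill. Inner floor 39 mm below deck
- mouth (a point): middle of the mouth's lower edge (the sill), at deck height. The mouth is 100 mm wide along y, and goes 45 mm up from the deck to the flap's hinge; it is filled by the flap. Axes as retbox
- flap (a joint): steel flap 96 mm wide, 60 mm long, hinged along the top of the mouth, 45 mm above the deck and 45 mm past the sill. 0 is shut; grows (rad) as the flap swings inward, to 2.2; a light spring (0.5 to 2 N at its lower edge) snaps it shut
- guard (a joint): steel bar 90 mm long, 15 mm high over the deck, 12 mm thick (box x -18 to -6), sliding along box y just before the mouth. 0: across the mouth (y -20 to +70 mm), the pack cannot pass; starts near 0, within 4 mm. 0.075 m: fully aside towards +y, at its stop (y +55 to +145). Stays where left; 1.5 N moves it
- guard_knob (a point): centre of the top of the guard bar's knob: an upright black cylinder 16 mm in diameter, 44 mm above the deck at its top, 30 mm tall above the bar; at box x -12 mm, y +58 mm when across the mouth and +133 mm when fully aside. Turns and moves with the bar
- pack: the long battery pack, loose on the deck: flat black hard block 94 x 52 x 12 mm (x, y, z), about 90 g. Origin at the centre of its underside, x along its length. Starts on the left or right half of the deck, some 100 to 150 mm in front of the sill, turned a little
- square_pack: the square battery pack to be left: black hard block 48 x 48 x 12 mm, loose on the other half of the deck. Origin at the centre of its underside
- tin: small plain aluminium tin, 36 mm in diameter and 20 mm high, loose on the deck's right side (box y about -140 mm). Origin at the centre of its underside
Not all that is in view belongs to the job. Leave any turquoise or yellow look-alike of the pack alone.

How it is judged:
By the outcome, as a careful person would: the job done as asked, in the order asked, and still so for the second after the job is handed in, with the robot touching nothing.
It also fails if it takes over 69 s, if anything falls off the work surface, if the arm or the gripper's body presses on something with over 40 N, if the wrist force passes 120 N, or if a joint passes its speed limit or range.

## Working session

There is one attempt and no reset: what is moved stays moved. The work goes in short steps, Python scripts to look and compute and a tool call to move; the robot and the scene stay as the last step left them, time stands still between calls to the robot, and variables do not carry over. Pictures are saved under pics/ and viewed, at most 10 in all, crops included, and the job is handed in when it is done.

Besides the shell and the picture viewer there is one more tool, called by a JSON object that holds its "name" and its "arguments", one argument or row to a line. send_rows: Moves the arm, as the interface text tells. Its arguments: {"type":"object","properties":{"rows":{"type":"array"},"claw":{"type":"number"}},"required":["rows"]}

```bash
mkdir -p pics; ls
python3 - <<'E'
from station import arm
import cv2,numpy as np
print(arm.read_state())
for n in("scene","side"):
    f=arm.grab_frame(n); cv2.imwrite(f"pics/{n}0.png",f[:,:,::-1]); i=arm.camera_info(n); print(n,i)
E
```

```text
pics
{'t': 0.0, 'joint_positions': array([-1.26512005,  0.47780913,  0.02229135,  1.55643127, -0.01149897,
        1.10928337, -0.08311019]), 'qd': array([-0.00051015, -0.00010612,  0.00063208,  0.00041153,  0.00148854,
        0.00014448, -0.00053175]), 'joint_efforts': array([-1.05643112e-04, -5.96445143e+01,  1.60784427e+00, -2.81204867e+01,
        1.24802714e-02,  9.29331552e-03,  1.13527483e-05]), 'tool_pos': array([0.27114563, 0.61750197, 0.22392724]), 'tcp_rot': array([-6.45193340e-01, -3.07436057e+00,  2.80374078e-03]), 'contact_force': array([-0.16447111, -1.26813822, -0.19345693]), 'torque': array([ 0.01693401,  0.01020259, -0.0154815 ]), 'grasp_force': 0.0, 'opening': 0.08515000292880438}
scene {'camera_matrix': array([[497.71962718,   0.        , 320.38592801],
       [  0.        , 497.71962718, 206.93803716],
       [  0.        ,   0.        ,   1.        ]]), 'k1': -0.02094795003715671, 'camera_from_world': array([[ 0.78262421,  0.62237032,  0.01243111, -0.41869478],
       [ 0.42316105, -0.51726227, -0.74389144, -0.13646667],
       [-0.45654581,  0.58744781, -0.66818485,  1.27008333],
       [ 0.        ,  0.        ,  0.        ,  1.        ]])}
side {'camera_matrix': array([[491.02177438,   0.        , 322.03187524],
       [  0.        , 491.02177438, 194.32131194],
       [  0.        ,   0.        ,   1.        ]]), 'k1': -0.04548361839165822, 'camera_from_world': array([[ 0.91583936, -0.40115737, -0.01763582, -0.44417002],
       [-0.2471819 , -0.52861368, -0.81207677,  0.22513167],
       [ 0.31644805,  0.74809113, -0.58328406,  0.69727723],
       [ 0.        ,  0.        ,  0.        ,  1.        ]])}
```

Run:
```python
import cv2,numpy as np
a=cv2.imread("pics/scene0.png");cv2.imwrite("pics/s0b.png",cv2.resize(a,(800,500)))
```

```text
(no output)
```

View pics/scene0.png

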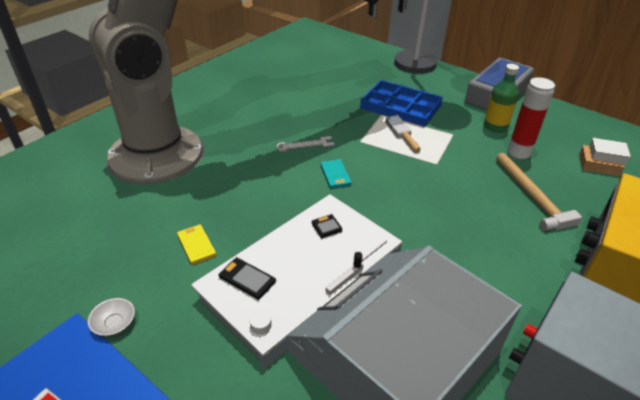

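View pics/side0.png

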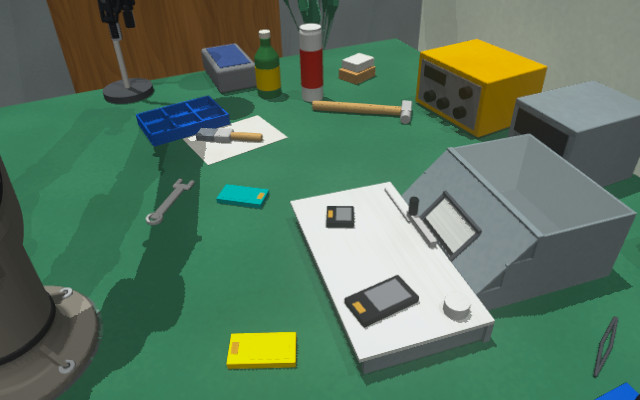

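The scene view shows the deck with the long black pack at about (247,278), the square pack at (326,226), the tin at (261,324) and the knob at (358,259). The side view has the long pack at (382,299), the square pack at (340,216), the tin at (457,305) and the knob at (413,206). There are turquoise (243,196) and yellow (262,350) look-alikes in the side view, both off the deck. The long black block on the deck is the one meant. I'll confirm it in an enlarged crop.

Run:
```python
import cv2
a=cv2.imread("pics/side0.png")[175:375,285:500];cv2.imwrite("pics/c1.png",cv2.resize(a,None,fx=3,fy=3,interpolation=cv2.INTER_CUBIC)[:600])
a=cv2.imread("pics/scene0.png")[190:365,185:415];cv2.imwrite("pics/c2.png",cv2.resize(a,None,fx=3.4,fy=3.4,interpolation=cv2.INTER_CUBIC))
```

```text
(no output)
```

View pics/c1.png

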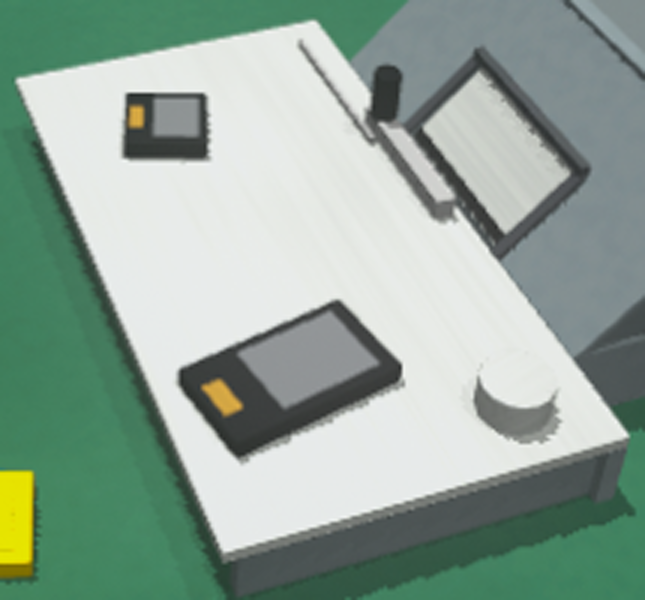

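View pics/c2.png

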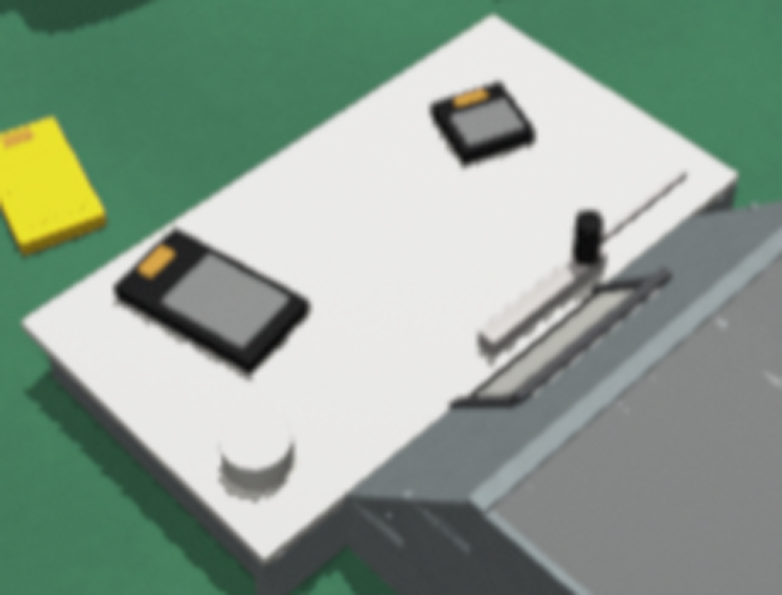

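```bash
cat > h.py <<'E'
from station import arm
import numpy as np, cv2
from scipy.optimize import least_squares
CI={n:arm.camera_info(n) for n in("scene","side")}
def proj(i,P):
    P=np.atleast_2d(P)@i["camera_from_world"][:3,:3].T+i["camera_from_world"][:3,3]
    s=P[:,:2]/P[:,2:]; s=s*(1+i["k1"]*(s**2).sum(1,keepdims=True))
    K=i["camera_matrix"]; return s*[K[0,0],K[1,1]]+K[:2,2]
def fit(local,z,obs,x0):
    """local Nx2 model points, obs {cam or info: Nx2 px} -> x,y,yaw"""
    local=np.array(local,float)
    def W(p):
        c,s=np.cos(p[2]),np.sin(p[2]); return np.c_[local@np.array([[c,s],[-s,c]])+p[:2],np.full(len(local),z)]
    f=lambda p:np.concatenate([(proj(CI[n] if isinstance(n,str) else n,W(p))-np.array(o)).ravel() for n,o in obs.items()])
    r=least_squares(f,x0,x_scale=[.1,.1,1] if len(x0)==3 else 1); return r.x,np.sqrt((r.fun**2).mean())
E
python3 - <<'E'
from h import *
S=lambda L:np.array(L)/3+[285,175]-[.33,.33]
C=lambda L:np.array(L)/3.4+[185,190]-[.35,.35]
box,e=fit([(-.2,.18),(0,.18),(-.2,-.18),(0,-.18)],.045,{"side":S([(18,80),(317,20),(225,553),(628,437)]),"scene":C([(493,14),(738,177),(22,322),(265,560)])},[.75,0.,0.]);print("box",box,e)
R=lambda a,b:[(-a,b),(a,b),(a,-b),(-a,-b)]
pk,e=fit(R(.047,.026),.057,{"side":S([(181,376),(338,301),(402,365),(240,444)]),"scene":C([(178,232),(308,305),(250,364),(115,290)])},box-[.1,0,0]);print("pack",pk,e)
sq,e2=fit(R(.024,.024),.057,{"side":S([(126,95),(206,95),(208,150),(124,150)]),"scene":C([(500,84),(534,130),(465,155),(432,103)])},box-[.1,0,0]);print("sq",sq,e2)
tin,e3=fit([(0,0)],.065,{"side":S([(517,380)]),"scene":C([(257,440)])},[*box[:2],0.])
kn,e4=fit([(0,0)],.089,{"side":S([(387,72)]),"scene":C([(588,217)])},[*box[:2],0.])
c,s=np.cos(box[2]),np.sin(box[2]);A=np.array([[c,s],[-s,c]])
for n,p,e in(("pk",pk,e),("sq",sq,e2),("tin",tin,e3),("kn",kn,e4)):print(n,p[:2],"box:",(A@(p[:2]-box[:2])*1e3).round(1),np.degrees(p[2]-box[2]).round(1),e)
np.save("box.npy",box)
E
```

```text
box [ 0.64975909 -0.08866384 -0.11339785] 0.635421842940588
pack [ 0.50304181 -0.17455464  0.10407423] 1.1096386252308195
sq [ 0.53077206  0.02282985 -0.4473307 ] 0.6947396924451035
pk [ 0.50304181 -0.17455464] box: [-136.1 -101.9] 12.5 1.1096386252308195
sq [0.53077206 0.02282985] box: [-130.8   97.3] -19.1 0.6947396924451035
tin [ 0.58986088 -0.23003239] box: [ -43.5 -147.2] 6.5 0.6220262278091778
kn [ 0.64311084 -0.02804236] box: [-13.5  59.5] 6.5 0.4923677501535871
```

```bash
cat >> h.py <<'E'
from scipy.spatial.transform import Rotation as Ro
box=np.load("box.npy") if __import__("os").path.exists("box.npy") else None
def goto(bx,by,z,yaw=0,verbose=1):
    """box x,y mm, TCP z mm over the deck, yaw deg rel box -> delta in current tool axes cm, turn deg"""
    s=arm.read_state(); c,sn=np.cos(box[2]),np.sin(box[2])
    w=np.r_[np.array([[c,-sn],[sn,c]])@[bx/1e3,by/1e3]+box[:2],.045+z/1e3]
    R=Ro.from_rotvec(s["tcp_rot"]); T=Ro.from_euler("z",box[2]+np.radians(yaw))*Ro.from_matrix(np.diag([-1.,1,-1]))
    b=np.array([[c,sn],[-sn,c]])@(s["tool_pos"][:2]-box[:2])*1e3
    print("t%.2f box xy %s z %.1f nose %.4f F %s open %.3f"%(s["t"],b.round(1),s["tool_pos"][2]*1e3-45,arm.nose_length,s["contact_force"].round(1),s["opening"]))
    print("dp cm",(R.inv().apply(w-s["tool_pos"])*100).round(2),"turn",np.degrees((R.inv()*T).as_rotvec()).round(2))
E
python3 -c "
from h import *
goto(-12.5,59,100)"
```

```text
t0.10 box xy [-456.   658.8] z 179.0 nose 0.0250 F [ 0.2 -0.1 -0.7] open 0.085
dp cm [-60.11 -44.16   7.98] turn [-9.000e-02 -1.000e-02 -1.721e+01]
```

{"name": "send_rows", "arguments": {
  "rows": [
    {"dp": [-2,-1.5,0],"turn": [0,0,0]},
    {"dp": [-4,-3,0],"turn": [0,0,0]},
    {"dp": [-4.5,-3.3,0],"turn": [0,0,0]},
    {"dp": [-4.5,-3.3,0],"turn": [0,0,0]},
    {"dp": [-4.5,-3.3,0],"turn": [0,0,0]},
    {"dp": [-4.5,-3.3,0],"turn": [0,0,0]},
    {"dp": [-4.5,-3.3,0],"turn": [0,0,0]},
    {"dp": [-4.5,-3.3,0],"turn": [0,0,0]},
    {"dp": [-4.5,-3.3,0],"turn": [0,0,0]},
    {"dp": [-4.5,-3.3,0],"turn": [0,0,0]},
    {"dp": [-4.5,-3.3,0],"turn": [0,0,-5]},
    {"dp": [0,0,0],"turn": [0,0,-6]}
  ],
  "claw": 1
}}

```text
t: 1.6
tool_pos: [0.5614, 0.1119, 0.2247]
tcp_rot: [0.356, 3.121, -0.004]
contact_force: [-0.7, 0.3, -0.8]
opening: 0.085
grasp_force: 0.0
```

```bash
python3 -c "
from h import *
goto(-12.5,59,100)"
```

```text
t1.60 box xy [-110.5  189.3] z 179.7 nose 0.0250 F [-0.7  0.3 -0.8] open 0.085
dp cm [-11.21 -11.81   8.01] turn [-0.14  0.05 -6.52]
```

{"name": "send_rows", "arguments": {
  "rows": [
    {"dp": [0,0,0],"turn": [0,0,-6.5]},
    {"dp": [-2.4,-2.2,1],"turn": [0,0,0]},
    {"dp": [-3.5,-3,2],"turn": [0,0,0]},
    {"dp": [-3.5,-3,2],"turn": [0,0,0]},
    {"dp": [-2.5,-2.2,2],"turn": [0,0,0]},
    {"dp": [0,0,0],"turn": [0,0,0]},
    {"dp": [0,0,0],"turn": [0,0,0]}
  ]
}}

```text
t: 2.48
tool_pos: [0.6662, 0.0026, 0.1547]
tcp_rot: [-0.169, -3.136, -0.001]
contact_force: [-0.7, -0.6, -0.2]
opening: 0.0851
grasp_force: 0.0
```

```bash
python3 -c "
from h import *
goto(-12.5,59,45)
for n in ('side','wrist'):cv2.imwrite(f'pics/{n}1.png',arm.grab_frame(n)[:,:,::-1])
p=np.array([-.0125,.059]);c,s=np.cos(box[2]),np.sin(box[2]);w=np.array([[c,-s],[s,c]])@p+box[:2]
print(proj(arm.camera_info('wrist'),[*w,.089]))"
```

```text
t2.48 box xy [ 6.  92.5] z 109.7 nose 0.0250 F [-0.7 -0.6 -0.2] open 0.085
dp cm [ 1.87 -3.34  6.47] turn [ 0.03 -0.05  0.32]
[[264.02989664 179.99150917]]
```

View pics/wrist1.png

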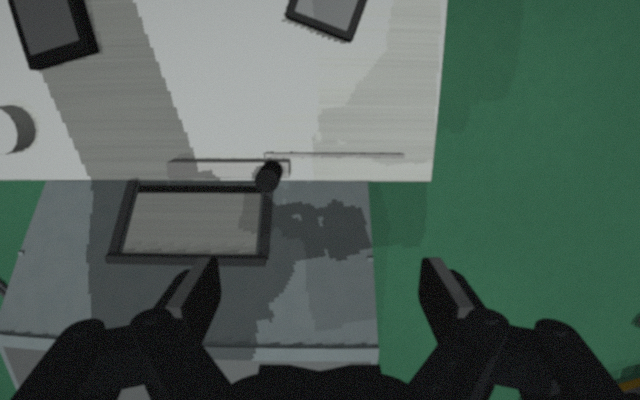

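The wrist view shows the knob top at about (264,182), against a prediction of (264,180), so the calibration holds. Next I lower onto it and grip.

{"name": "send_rows", "arguments": {
  "rows": [
    {"dp": [0.9,-1.7,0],"turn": [0,0,0]},
    {"dp": [1,-1.7,1],"turn": [0,0,0]},
    {"dp": [0,0,2],"turn": [0,0,0]},
    {"dp": [0,0,2],"turn": [0,0,0]},
    {"dp": [0,0,1.5],"turn": [0,0,0]},
    {"dp": [0,0,0],"turn": [0,0,0]}
  ]
}}

```text
t: 3.32
tool_pos: [0.6431, -0.0294, 0.0877]
tcp_rot: [-0.169, -3.134, 0.0]
contact_force: [1.3, 0.1, 0.1]
opening: 0.0856
grasp_force: 0.0
```

```bash
python3 -c "
from h import *
goto(-12.5,59,45)"
```

```text
t3.33 box xy [-13.3  58.1] z 42.7 nose 0.0250 F [1.3 0.1 0.1] open 0.086
dp cm [-0.08  0.09 -0.23] turn [-0.02 -0.19  0.34]
```

{"name": "send_rows", "arguments": {
  "rows": [
    {"dp": [0,0,0],"turn": [0,0,0]},
    {"dp": [0,0,0],"turn": [0,0,0]},
    {"dp": [0,0,0],"turn": [0,0,0]},
    {"dp": [0,0,0],"turn": [0,0,0]},
    {"dp": [0,0,0],"turn": [0,0,0]},
    {"dp": [0,0,0],"turn": [0,0,0]},
    {"dp": [0,0,0],"turn": [0,0,0]}
  ],
  "claw": -1
}}

```text
t: 4.2
tool_pos: [0.6441, -0.0301, 0.0899]
tcp_rot: [-0.17, -3.137, -0.0]
contact_force: [0.1, -0.4, -0.1]
opening: 0.0003
grasp_force: 0.0
```

```bash
python3 -c "
from h import *
goto(-12.5,133,45)"
```

```text
t4.20 box xy [-12.2  57.6] z 44.9 nose 0.0250 F [ 0.1 -0.4 -0.1] open 0.000
dp cm [-0.01  7.54 -0.01] turn [ 0.   -0.    0.29]
```

```bash
python3 -c "
from h import *
a=arm.grab_frame('side')[150:270,320:520];b=arm.grab_frame('scene')[170:320,260:460]
f=lambda a:cv2.resize(a,(400,300),interpolation=cv2.INTER_CUBIC)
cv2.imwrite('pics/k2.png',np.hstack([f(a),f(b)])[:,:,::-1])"
```

```text
(no output)
```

View pics/k2.png

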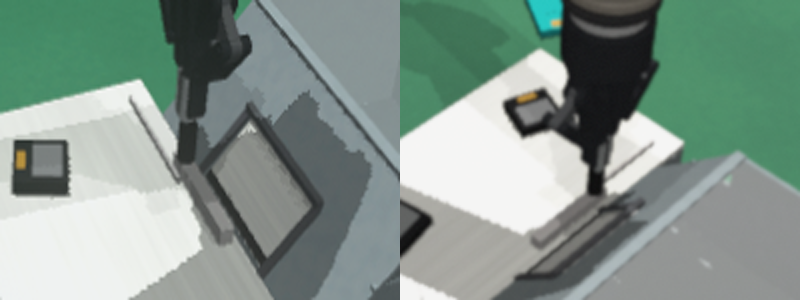

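```bash
python3 -c "
from h import *
s=arm.read_state();p=s['tool_pos'];z=Ro.from_rotvec(s['tcp_rot']).apply([0,0,1]);print(p,z)
for d in(-.02,0,.006,.012,.025):
  print(d,((proj(CI['side'],p+z*d)-[320,150])*[2,2.5]).round(),((proj(CI['scene'],p+z*d)-[260,170])*[2,2]+[400,0]).round())
c,sn=np.cos(box[2]),np.sin(box[2])
for y in (58,60,70,-20):
  for h in (15,44):
    w=[*(np.array([[c,-sn],[sn,c]])@[-.012,y/1e3]+box[:2]),.045+h/1e3]
    print(y,h,((proj(CI['side'],w)-[320,150])*[2,2.5]).round(),((proj(CI['scene'],w)-[260,170])*2+[400,0]).round())
"
```

```text
[ 0.64414271 -0.03006658  0.08990863] [ 1.88422994e-05  4.64763237e-05 -9.99999999e-01]
-0.02 [[192. 100.]] [[597. 152.]]
0 [[189. 124.]] [[596. 168.]]
0.006 [[189. 131.]] [[596. 172.]]
0.012 [[188. 138.]] [[595. 177.]]
0.025 [[187. 153.]] [[594. 186.]]
58 15 [[186. 158.]] [[594. 190.]]
58 44 [[189. 125.]] [[596. 168.]]
60 15 [[185. 157.]] [[596. 189.]]
60 44 [[188. 123.]] [[598. 167.]]
70 15 [[180. 148.]] [[603. 183.]]
70 44 [[183. 115.]] [[605. 162.]]
-20 15 [[229. 230.]] [[535. 236.]]
-20 44 [[233. 195.]] [[536. 215.]]
```

{"name": "send_rows", "arguments": {
  "rows": [
    {"dp": [0,0.6,0],"turn": [0,0,0]},
    {"dp": [0,1.2,0],"turn": [0,0,0]},
    {"dp": [0,1.2,0],"turn": [0,0,0]},
    {"dp": [0,0,0],"turn": [0,0,0]}
  ]
}}

```text
t: 4.8
tool_pos: [0.6475, 0.0023, 0.0898]
tcp_rot: [-0.165, -3.137, -0.002]
contact_force: [-0.4, 0.2, -0.1]
opening: -0.0001
grasp_force: 0.0
```

```bash
python3 -c "
from h import *
goto(-12.5,133,45)
a=arm.grab_frame('side')[150:270,320:520];b=arm.grab_frame('scene')[170:320,260:460]
f=lambda a:cv2.resize(a,(400,300),interpolation=cv2.INTER_CUBIC)
cv2.imwrite('pics/k3.png',np.hstack([f(a),f(b)])[:,:,::-1])"
```

```text
t4.80 box xy [-12.5  90.1] z 44.8 nose 0.0250 F [-0.4  0.2 -0.1] open -0.000
dp cm [-0.04  4.29 -0.02] turn [ 0.06 -0.01  0.46]
```

View pics/k3.png

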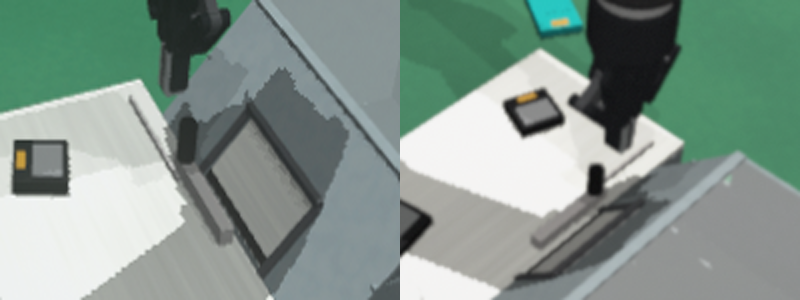

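```bash
python3 -c "
from h import *
s=arm.read_state();p=s['tool_pos']
for d in(-.04,-.03,-.02,-.01,0,.012,.025):
  q=p-[0,0,d]
  print(d,((proj(CI['side'],q)-[320,150])*[2,2.5]).round(),((proj(CI['scene'],q)-[260,170])*[2,2]+[400,0]).round())
w=arm.camera_info('wrist')
for d in (0,.006,.025): print(proj(w,p-[0,0,d]))
"
```

```text
-0.04 [[178.  51.]] [[621. 120.]]
-0.03 [[177.  63.]] [[620. 128.]]
-0.02 [[176.  76.]] [[619. 135.]]
-0.01 [[175.  88.]] [[619. 143.]]
0 [[174.  99.]] [[618. 151.]]
0.012 [[173. 114.]] [[617. 160.]]
0.025 [[171. 128.]] [[616. 169.]]
[[316.60661872 255.6651691 ]]
[[316.69930152 249.91188785]]
[[316.95691962 233.94374722]]
```

The fingers closed above the knob. They end roughly at the reported TCP height, not 25 mm ahead of it as documented. I'll calibrate this with a gentle touch on a bare patch of deck.

{"name": "send_rows", "arguments": {
  "rows": [
    {"dp": [2,0,0],"turn": [0,0,0]},
    {"dp": [2.2,0,0.5],"turn": [0,0,0]},
    {"dp": [0,0,1.5],"turn": [0,0,0]},
    {"dp": [0,0,1.2],"turn": [0,0,0]},
    {"dp": [0,0,0.4],"turn": [0,0,0]},
    {"dp": [0,0,0],"turn": [0,0,0]}
  ]
}}

```text
t: 5.65
tool_pos: [0.6059, 0.0041, 0.0533]
tcp_rot: [-0.17, -3.136, 0.0]
contact_force: [0.3, -0.1, -0.7]
opening: -0.0002
grasp_force: 0.0
```

{"name": "send_rows", "arguments": {
  "rows": [
    {"dp": [0,0,0.3],"turn": [0,0,0]},
    {"dp": [0,0,0.1],"turn": [0,0,0]},
    {"dp": [0,0,0],"turn": [0,0,0]}
  ]
}}

```text
t: 6.02
tool_pos: [0.6057, 0.0043, 0.05]
tcp_rot: [0.17, 3.137, 0.0]
contact_force: [1.1, -0.3, 0.8]
opening: 0.0004
grasp_force: 0.0
```

{"name": "send_rows", "arguments": {
  "rows": [
    {"dp": [0,0,0.2],"turn": [0,0,0]},
    {"dp": [0,0,0],"turn": [0,0,0]}
  ]
}}

```text
t: 6.28
tool_pos: [0.6055, 0.0043, 0.0478]
tcp_rot: [-0.17, -3.137, -0.0]
contact_force: [-0.4, -0.1, -0.8]
opening: -0.0001
grasp_force: 0.0
```

{"name": "send_rows", "arguments": {
  "rows": [
    {"dp": [0,0,0.2],"turn": [0,0,0]},
    {"dp": [0,0,0],"turn": [0,0,0]}
  ]
}}

```text
t: 6.52
tool_pos: [0.6055, 0.0043, 0.0457]
tcp_rot: [-0.17, -3.137, 0.0]
contact_force: [0.2, -0.2, -1.0]
opening: 0.0001
grasp_force: 0.0
```

{"name": "send_rows", "arguments": {
  "rows": [
    {"dp": [0,0,0.2],"turn": [0,0,0]},
    {"dp": [0,0,0],"turn": [0,0,0]}
  ]
}}

```text
t: 6.78
tool_pos: [0.6055, 0.0043, 0.0437]
tcp_rot: [-0.17, -3.137, 0.0]
contact_force: [-0.2, -0.0, 0.8]
opening: -0.0
grasp_force: 0.0
```

{"name": "send_rows", "arguments": {
  "rows": [
    {"dp": [0,0,0.2],"turn": [0,0,0]},
    {"dp": [0,0,0],"turn": [0,0,0]}
  ]
}}

```text
t: 7.02
tool_pos: [0.6055, 0.0043, 0.0417]
tcp_rot: [-0.17, -3.137, 0.0]
contact_force: [-0.4, 0.0, -1.5]
opening: -0.0004
grasp_force: 0.0
```

{"name": "send_rows", "arguments": {
  "rows": [
    {"dp": [0,0,0.2],"turn": [0,0,0]},
    {"dp": [0,0,0],"turn": [0,0,0]}
  ]
}}

```text
t: 7.28
tool_pos: [0.6055, 0.0043, 0.0397]
tcp_rot: [-0.17, -3.137, 0.0]
contact_force: [-0.9, -0.2, 0.8]
opening: -0.0003
grasp_force: 0.0
```

{"name": "send_rows", "arguments": {
  "rows": [
    {"dp": [0,0,0.15],"turn": [0,0,0]},
    {"dp": [0,0,0],"turn": [0,0,0]}
  ]
}}

```text
t: 7.52
tool_pos: [0.6058, 0.0043, 0.0388]
tcp_rot: [0.17, 3.137, 0.0]
contact_force: [-1.6, 0.4, 4.5]
opening: -0.0001
grasp_force: 2.1
```

```bash
python3 -c "
from h import *
goto(-55,90,0)
a=arm.grab_frame('side')[130:250,290:490];b=arm.grab_frame('scene')[150:300,260:460]
f=lambda a:cv2.resize(a,(400,300),interpolation=cv2.INTER_CUBIC)
cv2.imwrite('pics/k4.png',np.hstack([f(a),f(b)])[:,:,::-1])"
```

```text
t7.53 box xy [-54.2  87.4] z -6.2 nose 0.0250 F [-1.6  0.4  4.5] open -0.000
dp cm [ 0.08  0.26 -0.62] turn [0.01 0.01 0.28]
```

View pics/k4.png

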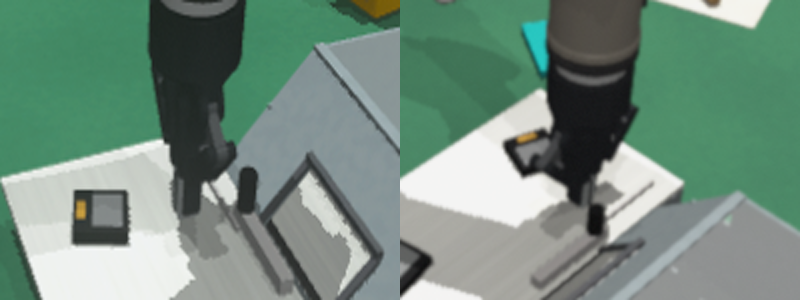

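Contact came at TCP 6 mm below the deck top, so the shut tips stand 6 mm behind the reported TCP, and about 19 mm behind when open. Now I grip the knob properly.

{"name": "send_rows", "arguments": {
  "rows": [
    {"dp": [0,0,-1.5],"turn": [0,0,0]},
    {"dp": [0,0,-2],"turn": [0,0,0]},
    {"dp": [0,0,-2],"turn": [0,0,0]},
    {"dp": [-1.2,-0.8,0],"turn": [0,0,0]},
    {"dp": [-1.6,-1.1,0],"turn": [0,0,0]},
    {"dp": [-1.4,-1,0],"turn": [0,0,0]},
    {"dp": [0,0,1.2],"turn": [0,0,0]},
    {"dp": [0,0,1.4],"turn": [0,0,0]},
    {"dp": [0,0,1],"turn": [0,0,0]},
    {"dp": [0,0,0],"turn": [0,0,0]}
  ],
  "claw": 1
}}

```text
t: 8.88
tool_pos: [0.6429, -0.0285, 0.0558]
tcp_rot: [-0.169, -3.134, -0.0]
contact_force: [0.3, -0.7, 0.9]
opening: 0.0854
grasp_force: 0.0
```

```bash
python3 -c "
from h import *
goto(-12.5,59,13)"
```

```text
t8.88 box xy [-13.6  59. ] z 10.8 nose 0.0250 F [ 0.3 -0.7  0.9] open 0.085
dp cm [-0.11 -0.   -0.22] turn [-0.01 -0.17  0.33]
```

{"name": "send_rows", "arguments": {
  "rows": [
    {"dp": [0,0,0],"turn": [0,0,0]},
    {"dp": [0,0,0],"turn": [0,0,0]},
    {"dp": [0,0,0],"turn": [0,0,0]},
    {"dp": [0,0,0],"turn": [0,0,0]},
    {"dp": [0,0,0],"turn": [0,0,0]},
    {"dp": [0,0,0],"turn": [0,0,0]}
  ],
  "claw": -1
}}

```text
t: 9.62
tool_pos: [0.6444, -0.0291, 0.0578]
tcp_rot: [0.17, 3.137, 0.0]
contact_force: [-2.0, 0.8, 5.2]
opening: 0.014
grasp_force: 58.5
```

```bash
python3 -c "
from h import *
goto(-12.5,133,13)"
```

```text
t9.62 box xy [-12.   58.6] z 12.8 nose 0.0250 F [-2.   0.8  5.2] open 0.014
dp cm [ 0.01  7.44 -0.02] turn [0.01 0.02 0.28]
```

{"name": "send_rows", "arguments": {
  "rows": [
    {"dp": [0,0.5,0],"turn": [0,0,0]},
    {"dp": [0,1,0],"turn": [0,0,0]},
    {"dp": [0,1.4,0],"turn": [0,0,0]},
    {"dp": [0,1.4,0],"turn": [0,0,0]},
    {"dp": [0,1.4,0],"turn": [0,0,0]},
    {"dp": [0,1,0],"turn": [0,0,0]},
    {"dp": [0,0.6,0],"turn": [0,0,0]},
    {"dp": [0,0.3,0],"turn": [0,0,0]},
    {"dp": [0,0,0],"turn": [0,0,0]}
  ]
}}

```text
t: 10.75
tool_pos: [0.6528, 0.0453, 0.0578]
tcp_rot: [0.171, 3.136, -0.002]
contact_force: [-1.5, -2.9, 5.5]
opening: 0.014
grasp_force: 58.9
```

```bash
python3 -c "
from h import *
goto(-12.5,133,13)"
```

```text
t10.75 box xy [-12.1 133.5] z 12.8 nose 0.0250 F [-1.5 -2.9  5.5] open 0.014
dp cm [ 0.04 -0.05 -0.02] turn [-0.08  0.05  0.25]
```

{"name": "send_rows", "arguments": {
  "rows": [
    {"dp": [0,0.2,0],"turn": [0,0,0]},
    {"dp": [0,0.1,0],"turn": [0,0,0]},
    {"dp": [0,0,0],"turn": [0,0,0]}
  ]
}}

```text
t: 11.12
tool_pos: [0.6529, 0.0454, 0.0578]
tcp_rot: [0.174, 3.136, -0.006]
contact_force: [-2.4, -7.1, 6.2]
opening: 0.0144
grasp_force: 59.0
```

{"name": "send_rows", "arguments": {
  "rows": [
    {"dp": [0,-0.3,0],"turn": [0,0,0]},
    {"dp": [0,0,0],"turn": [0,0,0]},
    {"dp": [0,0,0],"turn": [0,0,0]},
    {"dp": [0,0,0],"turn": [0,0,0]},
    {"dp": [0,0,-1.5],"turn": [0,0,0]},
    {"dp": [0,0,-2.5],"turn": [0,0,0]},
    {"dp": [0,0,-2.5],"turn": [0,0,0]},
    {"dp": [0,0,0],"turn": [0,0,0]}
  ],
  "claw": 1
}}

```text
t: 12.12
tool_pos: [0.6544, 0.0466, 0.1256]
tcp_rot: [0.17, 3.132, 0.002]
contact_force: [-0.6, 0.6, -0.7]
opening: 0.0852
grasp_force: 0.0
```

```bash
python3 -c "
from h import *
goto(-136,-102,75,12.5)"
```

```text
t12.12 box xy [-10.7 134.9] z 80.6 nose 0.0250 F [-0.6  0.6 -0.7] open 0.085
dp cm [ 12.65 -23.63   0.46] turn [  0.05   0.31 -12.22]
```

{"name": "send_rows", "arguments": {
  "rows": [
    {"dp": [1,-2,0],"turn": [0,0,0]},
    {"dp": [2,-4,0],"turn": [0,0,0]},
    {"dp": [2.4,-4.5,0],"turn": [0,0,0]},
    {"dp": [2.4,-4.5,0],"turn": [0,0,0]},
    {"dp": [2.4,-4.5,0],"turn": [0,0,0]},
    {"dp": [1.6,-2.9,0],"turn": [0,0,0]},
    {"dp": [0.7,-1.2,0],"turn": [0,0,-3]},
    {"dp": [0,0,0],"turn": [0,0,-9.2]},
    {"dp": [0,0,0],"turn": [0,0,0]},
    {"dp": [0,0,0],"turn": [0,0,0]}
  ]
}}

```text
t: 13.38
tool_pos: [0.5018, -0.1749, 0.122]
tcp_rot: [0.159, -3.136, -0.0]
contact_force: [0.7, -0.5, -0.3]
opening: 0.0857
grasp_force: 0.0
```

```bash
python3 -c "
from h import *
goto(-136,-102,-6.5,12.5)"
```

```text
t13.38 box xy [-137.3 -102.4] z 77.0 nose 0.0250 F [ 0.7 -0.5 -0.3] open 0.086
dp cm [-0.14  0.01  8.35] turn [ 0.02 -0.06 -0.2 ]
```

{"name": "send_rows", "arguments": {
  "rows": [
    {"dp": [-0.1,0,1.5],"turn": [0,0,0]},
    {"dp": [0,0,2.5],"turn": [0,0,0]},
    {"dp": [0,0,2.3],"turn": [0,0,0]},
    {"dp": [0,0,1.3],"turn": [0,0,0]},
    {"dp": [0,0,0.7],"turn": [0,0,0]},
    {"dp": [0,0,0],"turn": [0,0,0]}
  ]
}}

```text
t: 14.12
tool_pos: [0.5036, -0.1745, 0.0391]
tcp_rot: [0.164, -3.137, -0.0]
contact_force: [0.8, -0.4, 1.1]
opening: 0.086
grasp_force: 0.0
```

{"name": "send_rows", "arguments": {
  "rows": [
    {"dp": [0,0,0],"turn": [0,0,0]},
    {"dp": [0,0,0],"turn": [0,0,0]},
    {"dp": [0,0,0],"turn": [0,0,0]},
    {"dp": [0,0,0],"turn": [0,0,0]},
    {"dp": [0,0,0],"turn": [0,0,0]},
    {"dp": [0,0,0],"turn": [0,0,0]}
  ],
  "claw": -1
}}

```text
t: 14.88
tool_pos: [0.5042, -0.1746, 0.0405]
tcp_rot: [-0.164, 3.136, -0.0]
contact_force: [-1.6, 1.0, 7.5]
opening: 0.0504
grasp_force: 61.9
```

```bash
python3 -c "
from h import *
goto(-55,0,-2,0)"
```

```text
t14.88 box xy [-134.9 -101.8] z -4.5 nose 0.0250 F [-1.6  1.   7.5] open 0.050
dp cm [-10.     8.22  -0.24] turn [ 0.    0.08 12.48]
```

{"name": "send_rows", "arguments": {
  "rows": [
    {"dp": [0,0,-0.4],"turn": [0,0,0]},
    {"dp": [0,0,-0.6],"turn": [0,0,0]},
    {"dp": [0,0,0],"turn": [0,0,4]},
    {"dp": [0,0,0],"turn": [0,0,6]},
    {"dp": [0,0,0],"turn": [0,0,2.5]},
    {"dp": [-1,1.2,0],"turn": [0,0,0]},
    {"dp": [-1.8,2.4,0],"turn": [0,0,0]},
    {"dp": [-2,2.6,0],"turn": [0,0,0]},
    {"dp": [-1.8,2.4,0],"turn": [0,0,0]},
    {"dp": [-1.2,1.6,0],"turn": [0,0,0]},
    {"dp": [0,0,0],"turn": [0,0,0]},
    {"dp": [0,0,0],"turn": [0,0,0]}
  ]
}}

```text
t: 16.38
tool_pos: [0.5917, -0.0832, 0.0492]
tcp_rot: [-0.18, -3.135, 0.001]
contact_force: [-0.9, -0.9, -1.0]
opening: 0.0503
grasp_force: 62.6
```

```bash
python3 -c "
from h import *
goto(-55,0,-3.5,0)"
```

```text
t16.38 box xy [-58.3  -1.1] z 4.2 nose 0.0250 F [-0.9 -0.9 -1. ] open 0.050
dp cm [-0.33  0.11  0.77] turn [-0.05 -0.06 -0.06]
```

{"name": "send_rows", "arguments": {
  "rows": [
    {"dp": [0,0.1,0.4],"turn": [0,0,0]},
    {"dp": [0,0,0.35],"turn": [0,0,0]},
    {"dp": [0,0,0],"turn": [0,0,0]},
    {"dp": [0,0,0],"turn": [0,0,0]}
  ]
}}

```text
t: 16.88
tool_pos: [0.5927, -0.0812, 0.0419]
tcp_rot: [-0.179, -3.136, -0.0]
contact_force: [-0.5, 0.1, -1.2]
opening: 0.0497
grasp_force: 62.6
```

{"name": "send_rows", "arguments": {
  "rows": [
    {"dp": [0,0,0],"turn": [0,0,0]},
    {"dp": [0,0,0],"turn": [0,0,0]},
    {"dp": [0,0,0],"turn": [0,0,0]},
    {"dp": [0,0,0],"turn": [0,0,0]},
    {"dp": [0,0,-1],"turn": [0,0,0]},
    {"dp": [0,0,-2],"turn": [0,0,0]},
    {"dp": [0,0,-1.5],"turn": [0,0,0]},
    {"dp": [1.5,0,0],"turn": [0,0,0]},
    {"dp": [2.5,0,0],"turn": [0,0,0]},
    {"dp": [2.2,0,0],"turn": [0,0,0]},
    {"dp": [1.2,0,0],"turn": [0,0,0]},
    {"dp": [0,0,0],"turn": [0,0,0]}
  ],
  "claw": 1
}}

```text
t: 18.38
tool_pos: [0.5183, -0.0725, 0.0869]
tcp_rot: [-0.178, -3.136, -0.0]
contact_force: [0.9, 0.3, -0.5]
opening: 0.0853
grasp_force: 0.0
```

```bash
python3 -c "
from h import *
goto(-130,0,-4,0)
cv2.imwrite('pics/s5.png',cv2.resize(arm.grab_frame('side')[150:370,280:560],None,fx=2.5,fy=2.5,interpolation=cv2.INTER_CUBIC)[:,:,::-1])"
```

```text
t18.38 box xy [-132.4    1.2] z 41.9 nose 0.0250 F [ 0.9  0.3 -0.5] open 0.085
dp cm [-0.25 -0.12  4.59] turn [ 0.01 -0.04 -0.01]
```

View pics/s5.png

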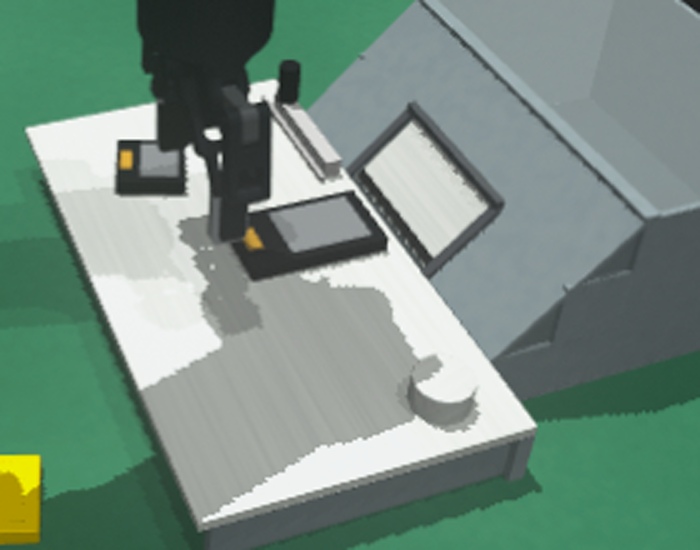

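The pack lies straight in front of the mouth (front corners near (345,195) and (386,237) in the crop). The guard is aside and the tin and square pack are untouched. Next I drop behind it with the fingers partly closed.

{"name": "send_rows", "arguments": {
  "rows": [
    {"dp": [0,-0.1,0],"turn": [0,0,0]},
    {"dp": [0,0,0],"turn": [0,0,0]},
    {"dp": [0,0,1.2],"turn": [0,0,0]},
    {"dp": [0,0,1.5],"turn": [0,0,0]},
    {"dp": [0,0,1.2],"turn": [0,0,0]},
    {"dp": [0,0,0.6],"turn": [0,0,0]},
    {"dp": [0,0,0],"turn": [0,0,0]}
  ],
  "claw": -0.4
}}

```text
t: 19.3
tool_pos: [0.5188, -0.0737, 0.0413]
tcp_rot: [-0.178, -3.135, 0.0]
contact_force: [-0.7, 0.2, -0.3]
opening: 0.0256
grasp_force: 0.0
```

```bash
python3 -c "
from h import *
goto(-116,0,-4,0)"
```

```text
t19.30 box xy [-1.318e+02  1.000e-01] z -3.7 nose 0.0250 F [-0.7  0.2 -0.3] open 0.026
dp cm [-1.58 -0.01  0.03] turn [-0.01 -0.06 -0.01]
```

{"name": "send_rows", "arguments": {
  "rows": [
    {"dp": [-0.5,0,0],"turn": [0,0,0]},
    {"dp": [-0.8,0,0],"turn": [0,0,0]},
    {"dp": [-0.8,0,0],"turn": [0,0,0]},
    {"dp": [-0.8,0,0],"turn": [0,0,0]},
    {"dp": [-0.8,0,0],"turn": [0,0,0]},
    {"dp": [-0.8,0,0],"turn": [0,0,0]},
    {"dp": [-0.8,0,0],"turn": [0,0,0]},
    {"dp": [-0.8,0,0],"turn": [0,0,0]},
    {"dp": [-0.8,0,0],"turn": [0,0,0]},
    {"dp": [-0.8,0,0],"turn": [0,0,0]},
    {"dp": [-0.8,0,0],"turn": [0,0,0]}
  ]
}}

```text
t: 20.68
tool_pos: [0.6041, -0.0833, 0.0417]
tcp_rot: [-0.178, -3.136, -0.0]
contact_force: [-2.2, 0.5, -1.2]
opening: 0.0257
grasp_force: 1.6
```

```bash
python3 -c "
from h import *
goto(19,0,-4,0)"
```

```text
t20.68 box xy [-46.    0.2] z -3.3 nose 0.0250 F [-2.2  0.5 -1.2] open 0.026
dp cm [-6.5  -0.02  0.07] turn [-0.   -0.01 -0.01]
```

{"name": "send_rows", "arguments": {
  "rows": [
    {"dp": [-0.8,0,0],"turn": [0,0,0]},
    {"dp": [-0.8,0,0],"turn": [0,0,0]},
    {"dp": [-0.8,0,0],"turn": [0,0,0]},
    {"dp": [-0.8,0,0],"turn": [0,0,0]},
    {"dp": [-0.8,0,0],"turn": [0,0,0]},
    {"dp": [-0.7,0,0],"turn": [0,0,0]},
    {"dp": [-0.5,0,0],"turn": [0,0,0]},
    {"dp": [-0.3,0,0],"turn": [0,0,0]},
    {"dp": [0,0,0],"turn": [0,0,0]}
  ]
}}

```text
t: 21.8
tool_pos: [0.6586, -0.0895, 0.0419]
tcp_rot: [0.178, 3.136, -0.0]
contact_force: [-1.2, 0.1, -0.0]
opening: 0.0255
grasp_force: 0.7
```

```bash
python3 -c "
from h import *
goto(19,0,-4,0)"
```

```text
t21.80 box xy [8.9 0.2] z -3.1 nose 0.0250 F [-1.2  0.1 -0. ] open 0.026
dp cm [-1.01 -0.02  0.09] turn [-0.    0.03 -0.01]
```

{"name": "send_rows", "arguments": {
  "rows": [
    {"dp": [-0.4,0,0],"turn": [0,0,0]},
    {"dp": [-0.4,0,0],"turn": [0,0,0]},
    {"dp": [-0.2,0,0],"turn": [0,0,0]},
    {"dp": [0,0,0],"turn": [0,0,0]}
  ]
}}

```text
t: 22.3
tool_pos: [0.6685, -0.0906, 0.0419]
tcp_rot: [0.178, 3.136, 0.0]
contact_force: [-1.6, 0.9, -0.3]
opening: 0.0255
grasp_force: 0.7
```

```bash
python3 -c "
from h import *
goto(-60,0,-4,0)
for n in('side','scene'):cv2.imwrite(f'pics/{n}6.png',arm.grab_frame(n)[:,:,::-1])"
```

```text
t22.30 box xy [18.9  0.2] z -3.1 nose 0.0250 F [-1.6  0.9 -0.3] open 0.025
dp cm [ 7.89 -0.02  0.08] turn [ 0.    0.02 -0.01]
```

{"name": "send_rows", "arguments": {
  "rows": [
    {"dp": [1,0,0],"turn": [0,0,0]},
    {"dp": [2,0,0],"turn": [0,0,0]},
    {"dp": [3,0,0],"turn": [0,0,0]},
    {"dp": [3,0,0],"turn": [0,0,0]},
    {"dp": [1,0,-1.5],"turn": [0,0,0]},
    {"dp": [0,0,-2],"turn": [0,0,0]},
    {"dp": [0,0,-2],"turn": [0,0,0]},
    {"dp": [0,0,-2],"turn": [0,0,0]},
    {"dp": [0,0,0],"turn": [0,0,0]}
  ]
}}

```text
t: 23.52
tool_pos: [0.5714, -0.0795, 0.1196]
tcp_rot: [0.178, 3.131, 0.0]
contact_force: [0.5, 1.0, -0.4]
opening: 0.0255
grasp_force: 0.0
```

```bash
python3 -c "
from h import *
goto(-12,133,75,0)
b=arm.grab_frame('side');cv2.imwrite('pics/side7.png',b[:,:,::-1])
s=arm.grab_frame('scene');cv2.imwrite('pics/scene7.png',s[:,:,::-1])
f=lambda a:cv2.resize(a,(400,300),interpolation=cv2.INTER_CUBIC)
L=[cv2.imread('pics/side6.png')[130:295,400:620],b[130:295,400:620,::-1],s[230:400,280:506,::-1],s[190:360,185:411,::-1]]
cv2.imwrite('pics/m7.png',np.vstack([np.hstack([f(x) for x in L[:2]]),np.hstack([f(x) for x in L[2:]])]))"
```

```text
t23.52 box xy [-78.9   0.2] z 74.6 nose 0.0250 F [ 0.5  1.  -0.4] open 0.025
dp cm [-6.690e+00  1.328e+01  1.000e-02] turn [ 0.03  0.34 -0.02]
```

View pics/m7.png

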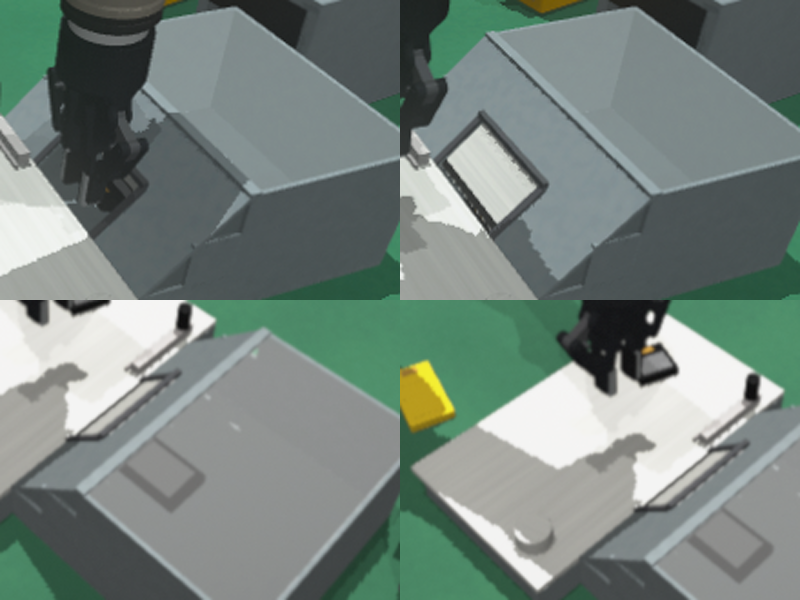

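The flap is shut, and the pack shows through the clear top as a dark rectangle inside the box. The square pack and tin are undisturbed. Now I return the guard.

{"name": "send_rows", "arguments": {
  "rows": [
    {"dp": [-0.8,1.6,0],"turn": [0,0,0]},
    {"dp": [-1.7,3.4,0],"turn": [0,0,0]},
    {"dp": [-1.9,3.8,0],"turn": [0,0,0]},
    {"dp": [-1.6,3.2,0],"turn": [0,0,0]},
    {"dp": [-0.7,1.3,0],"turn": [0,0,0]},
    {"dp": [0,0,1.5],"turn": [0,0,0]},
    {"dp": [0,0,2],"turn": [0,0,0]},
    {"dp": [0,0,0],"turn": [0,0,0]}
  ],
  "claw": 1
}}

```text
t: 24.62
tool_pos: [0.6479, 0.0433, 0.079]
tcp_rot: [-0.181, -3.131, 0.003]
contact_force: [0.1, -0.3, 0.1]
opening: 0.0856
grasp_force: 0.0
```

```bash
python3 -c "
from h import *
goto(-12,133,13,0)"
```

```text
t24.62 box xy [-16.8 130.9] z 34.0 nose 0.0250 F [ 0.1 -0.3  0.1] open 0.086
dp cm [-0.49  0.22  2.1 ] turn [-0.12 -0.3  -0.14]
```

{"name": "send_rows", "arguments": {
  "rows": [
    {"dp": [-0.3,0.2,0.7],"turn": [0,0,0]},
    {"dp": [0,0,1],"turn": [0,0,0]},
    {"dp": [0,0,0.4],"turn": [0,0,0]},
    {"dp": [0,0,0],"turn": [0,0,0]}
  ]
}}

```text
t: 25.12
tool_pos: [0.6534, 0.0468, 0.0605]
tcp_rot: [-0.178, -3.136, 0.0]
contact_force: [-0.8, 0.4, -0.3]
opening: 0.0853
grasp_force: 0.0
```

{"name": "send_rows", "arguments": {
  "rows": [
    {"dp": [0,0,0],"turn": [0,0,0]},
    {"dp": [0,0,0],"turn": [0,0,0]},
    {"dp": [0,0,0],"turn": [0,0,0]},
    {"dp": [0,0,0],"turn": [0,0,0]},
    {"dp": [0,0,0],"turn": [0,0,0]},
    {"dp": [0,0,0],"turn": [0,0,0]}
  ],
  "claw": -1
}}

```text
t: 25.88
tool_pos: [0.6536, 0.0453, 0.0613]
tcp_rot: [-0.18, -3.136, 0.002]
contact_force: [-2.8, -4.1, 6.4]
opening: 0.0138
grasp_force: 58.8
```

```bash
python3 -c "
from h import *
goto(-12,58.3,13,0)"
```

```text
t25.88 box xy [-11.3 133.5] z 16.3 nose 0.0250 F [-2.8 -4.1  6.4] open 0.014
dp cm [ 0.06 -7.52  0.34] turn [-0.08  0.   -0.08]
```

{"name": "send_rows", "arguments": {
  "rows": [
    {"dp": [0,-0.5,0],"turn": [0,0,0]},
    {"dp": [0,-1,0],"turn": [0,0,0]},
    {"dp": [0,-1.4,0],"turn": [0,0,0]},
    {"dp": [0,-1.4,0],"turn": [0,0,0]},
    {"dp": [0,-1.4,0],"turn": [0,0,0]},
    {"dp": [0,-1,0],"turn": [0,0,0]},
    {"dp": [0,-0.7,0],"turn": [0,0,0]},
    {"dp": [0,-0.3,0],"turn": [0,0,0]},
    {"dp": [0,0,0],"turn": [0,0,0]}
  ]
}}

```text
t: 27.0
tool_pos: [0.6452, -0.0291, 0.0613]
tcp_rot: [0.178, 3.136, 0.001]
contact_force: [-2.2, 0.0, 6.6]
opening: 0.014
grasp_force: 58.9
```

```bash
python3 -c "
from h import *
goto(-12,58.3,13,0)"
```

```text
t27.00 box xy [-11.3  58.6] z 16.3 nose 0.0250 F [-2.2  0.   6.6] open 0.014
dp cm [ 0.07 -0.03  0.33] turn [ 0.05  0.02 -0.  ]
```

{"name": "send_rows", "arguments": {
  "rows": [
    {"dp": [0,-0.2,0],"turn": [0,0,0]},
    {"dp": [0,0,0],"turn": [0,0,0]},
    {"dp": [0,0,0],"turn": [0,0,0]}
  ]
}}

```text
t: 27.38
tool_pos: [0.6452, -0.0293, 0.0613]
tcp_rot: [0.176, 3.136, 0.004]
contact_force: [-2.5, 3.2, 5.3]
opening: 0.0137
grasp_force: 59.0
```

```bash
python3 -c "
from h import *
goto(-12,58.3,13,0)"
```

```text
t27.38 box xy [-11.2  58.4] z 16.3 nose 0.0250 F [-2.5  3.2  5.3] open 0.014
dp cm [ 0.08 -0.01  0.33] turn [0.14 0.02 0.07]
```

{"name": "send_rows", "arguments": {
  "rows": [
    {"dp": [0,0.1,0],"turn": [0,0,0]},
    {"dp": [0,0,0],"turn": [0,0,0]},
    {"dp": [0,0,0],"turn": [0,0,0]},
    {"dp": [0,0,0],"turn": [0,0,0]},
    {"dp": [0,0,-1.5],"turn": [0,0,0]},
    {"dp": [0,0,-2.5],"turn": [0,0,0]},
    {"dp": [0,0,-3],"turn": [0,0,0]},
    {"dp": [0,0,-3],"turn": [0,0,0]},
    {"dp": [3,3,-3],"turn": [0,0,0]},
    {"dp": [4,4,-2],"turn": [0,0,0]},
    {"dp": [3,4,0],"turn": [0,0,0]},
    {"dp": [0,0,0],"turn": [0,0,0]}
  ],
  "claw": 1
}}

```text
t: 28.88
tool_pos: [0.5564, 0.0947, 0.2123]
tcp_rot: [0.167, 3.137, 0.004]
contact_force: [0.2, -0.3, -0.2]
opening: 0.0854
grasp_force: 0.0
```

```bash
python3 -c "
from h import *
goto(-12,58.3,13,0)
for n in ('side','scene'):cv2.imwrite(f'pics/{n}8.png',arm.grab_frame(n)[:,:,::-1])
# automatic check: dark knob-top blob near predictions, in both cameras
c,s=np.cos(box[2]),np.sin(box[2])
for n in ('side','scene'):
  g=cv2.imread(f'pics/{n}8.png',0); 
  for k,g0 in (('start',cv2.imread(f'pics/{n}0.png',0)),('now',g)):
    w=[*(np.array([[c,-s],[s,c]])@[-.012,.058]+box[:2]),.0745]
    u,v=proj(CI[n],w)[0].round().astype(int)
    m=(g0[v-10:v+11,u-10:u+11]<50).astype(np.uint8); q,l,st,ce=cv2.connectedComponentsWithStats(m); i=1+st[1:,4].argmax() if q>1 else 0
    print(n,k,(u,v),ce[i]+[u-10,v-10],st[i,4])
"
```

```text
t28.88 box xy [-113.5  171.6] z 167.3 nose 0.0250 F [ 0.2 -0.3 -0.2] open 0.085
dp cm [-10.06 -11.44  15.4 ] turn [0.16 0.02 0.39]
side start (np.int64(414), np.int64(207)) [417. 202.] 1
side now (np.int64(414), np.int64(207)) [413.23484848 205.78787879] 132
scene start (np.int64(358), np.int64(260)) [357.48235294 260.15294118] 85
scene now (np.int64(358), np.int64(260)) [357.16842105 260.18947368] 95
```

```bash
python3 -c "
from station import arm
print(arm.hand_in())"
```

```text
the job is handed in; nothing more can be done
None
```

The job is handed in at about 29 s: the long pack is inside with the flap shut behind it, the guard bar was pushed back to its stop across the mouth, and the square pack and tin were left where they stood.

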